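Hold the backing board down in a sprung picture frame while a colleague fastens it

ROBOT

A 7-joint arm with a two-finger parallel gripper is mounted at the origin on a cart in front of the work surface, level with it; the furniture and walls round the work are solid. World frame = base frame: x ahead of the robot, y to its left, z up, the work surface at z = 0. Lengths are in m, angles in rad, forces in N, time in s.
With the tool pointing down it reaches from about 0.425 to 0.875 m from the base axis. Payload 4.7 kg.
Tool frame: the origin (TCP) lies midway between the tips of the shut fingers; the grasp point (between the pads) lies 19 mm behind it; z points along the fingers, y is the line along which they close (so a half turn about z gives the same grasp; the last joint's range is limited). The gripper opens to 87 mm and grips with 3 to 60 N. Pads are 19 mm wide; open, the fingers measure 117 mm over their backs; the gripper's body (75 mm by 190 mm) begins 51 mm behind the grasp point.
Start: joints at [1.116, 0.321, -0.07, 1.45, 0.023, 1.371, -0.057], TCP at [0.294, -0.58, 0.223] pointing down, gripper open.
Joint ranges: [-2.86, 2.86], [-0.3, 2.09], [-1.38, 1.24], [0.06, 2.45], [-1.56, 4.7], [0.09, 2.05], [-2.69, 2.69]. Speed limits (rad/s): [2.57, 2.57, 3.14, 3.14, 3.14, 3.14, 3.14].

INTERFACE

Orientations are given as a rotation vector (axis times angle).
In Python, from bench import ctrl, get_image, calibration gives the robot as it stands.
- The arm moves only by the tool apply_moves, never from a script. Its arguments are lists of equal length, an entry for each row: "dp": the shift along the tool's x, y, z in m, a list of three; "twist": the turn, a rotation vector about the tool's x, y, z in rad, a list of three; "fingers": the closure, from 0 (fully open) to 1 (shut). In form: {"dp": [[dx, dy, dz], ...], "twist": [[ax, ay, az], ...], "fingers": [fingers, ...]}. A call has 1 to 10 rows; each row shifts and turns the commanded pose from where the row before left it, along the tool's axes as they then stand; what a row does not reach is not made up. A row lasts 1/10 s, in which the tool goes at most 50 mm and 8.59 degrees, less where a joint would pass 70% of its speed; a pose out of reach is approached as far as the arm can. A call is refused whole if a number of a shift passes 0.05 or a number of a turn 0.15, either way. A call with a gripper value outside its range is refused whole. The fingers move at their own pace and stop on an object; "newtons" is the grip in N (left out, the last holds). Time passes only in rows, so rows that do not move let the fingers close. It gives the time, the measured TCP pose, the force, the opening and the grip force at its end, in the units of the state.
- ctrl.get_state(): the state, without advancing time (a new reading comes with each control period).
- get_image(name): name is "scene" or "top" or "wrist"; returns the picture (420x560x3 uint8, red, green, blue); there is no depth.
- calibration(name): a dict with "fx", "fy", "cx", "cy" (pixels), "eye" and "attitude" of the camera in the world; the wrist camera has in their place "hand_eye" (4x4, takes a point from camera to tool coordinates, whose origin is the TCP and whose axes are the flange's). Camera axes: x right, y up, looking along -z (the intrinsics and any distortion apply to the point x, -y, -z); pixel columns grow to the right and rows downward; lengths in m; the calibration is good to about 2 mm. A picture is of the moment at which its call begins: read the wrist's pose just before it. calibration takes no time and is no camera call.
- ctrl.close_job(): hands the job in; it is judged then, once.
The state is a dict: "time": time; "joint_positions": joint angles; "qd": joint speeds; "joint_torque": joint torques, N m; "position": TCP position; "tool_rot": TCP orientation; "ft_force": force on the tool from outside, world axes, zero at the start; "torque": the same for the moment, N m; "grip_width": opening from 0.0 (shut) to 1.0 (fully open); "grip_force": force on a finger pad.
Only numpy, scipy, OpenCV 4.12 (cv2) and the standard library are available. Lean on these libraries where they do the work, as an engineer would, in place of code of your own. Each camera call takes 0.05 s, during which the arm holds its last target. There are 200 camera calls.

TASK

A picture frame lies face down with glass, picture and two bow springs already in it. Swing aside whichever wooden turn button lies across the opening, then pick up the plywood backing board by its batten, fit it into the rebate of the frame and press it down level against the springs until its back lies about 2 mm below the back of the frame, which takes a steady push of about 13 N; keep the force well under 25 N or the glass cracks. Finish while still holding the board pressed down like that, with both buttons clear of the opening, so that a colleague can turn the buttons over it; do not disturb the blue cup, the ink jar and the red paint bottle that stand near.

Things in the scene. Friction and masses are not known exactly. Their poses are not given: they have to be found in the camera images.
- frame: dark wooden picture frame lying face down, fixed on the table by a thin non-slip mat. Outside 233 x 183 mm (x, y), moulding 24 mm wide, its back (upper face) 30 mm above the table. Opening (rebate) 185 x 135 mm with straight walls, centred on the origin. Origin: centre of the frame at table height; x along the long sides, z up.
- frame_back (a point): centre of the opening in the plane of the frame's back (30 mm above the table), axes as the frame's.
- pack: glass, picture and brown board fixed in the frame's opening, upper face 13 mm above the table (17 mm below the frame's back), carrying the two bow springs. Origin and axes as the frame's.
- spring_near (a joint): compression (m) of the bow spring at frame x = -50 mm: 0 free, at most 0.010. A bow of bright strip steel 14 mm wide and 112 mm long along the frame's y; free, its crest stands 2 mm below the frame's back. It pushes up with 1.1 N per mm of compression (the two together 2.2 N per mm).
- spring_far (a joint): the same for the bow spring at frame x = +50 mm.
- button_left (a joint): angle (rad, counterclockwise from above) of the light wooden turn button on the frame's long side at +y: 0 = its long end points straight across the opening (to the frame's -y), positive swings that end to the frame's +x, negative to -x; at + or -1.57 it lies along the frame's side, stops at + and -1.7. Stays where it is left (stiff screw, 0.03 N m). Well clear of the board beyond + or -1.2.
- button_right (a joint): the same for the button on the long side at -y: 0 = long end points to the frame's +y, positive swings it to the frame's -x, negative to +x.
- button_left_pivot (a point): screw axis of the left button, at half its thickness (34 mm above the table; frame x = 0, y = +79.5 mm, 12 mm outside the opening's edge). Both buttons are 12 mm wide and 8 mm thick with round ends, lying on the frame's back (30 to 38 mm above the table); the long end reaches 26 mm from the screw, the short end 12 mm.
- button_right_pivot (a point): screw axis of the right button, at half its thickness (frame x = 0, y = -79.5 mm).
- button_left_tip (a point): centre of the round end (radius 6 mm) of the left button's long end, 20 mm from the screw, at half its thickness.
- button_right_tip (a point): the same on the right button.
- backing: loose plywood board 180 x 130 x 6 mm (x, y, z), about 0.15 kg, with a wooden hanging batten 20 mm wide (x), 90 mm long (y) and 20 mm high across the middle of its upper side; lies on the table batten up. Origin: centre of its underside, z up. Fits the opening either way round, x along the frame's x, with 2.5 mm of play each side; it enters the opening 2 mm before it meets the springs.
- backing_top (a point): centre of the board's upper face (its back), 6 mm above its underside, inside the foot of the batten; axes as the board's.
- batten (a point): centre of the batten, 16 mm above the board's underside: grip it here across its 20 mm width (along the board's x).
- cup: blue plastic water cup, 85 mm wide, 93 mm high, origin under its centre. Leave it alone.
- ink: black ink jar, 54 mm wide, 57 mm high, origin under its centre. Leave it alone.
- bottle_red: red squeeze bottle of paint, 42 mm wide, 125 mm high, origin under its centre. Leave it alone.
Things that resemble listed ones, but are neither listed nor needed, are in the scene too. There is more than one size of the backing; the job needs the larger.

How it is judged:
On the way:
1. both turn buttons are swung clear of the opening ((value of joint button_left above 1.12 rad or value of joint button_left below -1.12 rad) and (value of joint button_right above 1.12 rad or value of joint button_right below -1.12 rad)), for 0.2 s.
At the end, for the whole second after the job is handed in: Board in the opening (centre within 6 mm, turned < 0.08, tilted < 0.03 rad), its back 0.5 mm above to 4.5 mm below the frame's, pressed on the springs with 8.5 to 18 N in all; both buttons beyond 1.12 rad either way; fingers still on the board (> 5 N), board at rest (all of step 1 and contact force between backing and pack between 8.5 and 18 N and z of backing_top in the frame of frame_back between -0.0045 and 0.0005 m and x of backing_top in the frame of frame_back between -0.006 and 0.006 m and y of backing_top in the frame of frame_back between -0.006 and 0.006 m and angle between the x axis of backing and the x axis of frame, either way round below 0.08 rad and angle between backing's own z axis and vertical below 0.03 rad and contact force between the fingers and backing above 5 N and linear speed of backing below 0.01 m/s); the arm keeps its last pose, push and grip.
It fails at once if the glass, picture and springs get more than 25 N (contact force between anything else and pack above 25 N).
It fails at once if the blue cup is moved by more than 25 mm or tipped (distance of cup from where it was at the start of the episode above 0.025 m or angle between cup's own z axis and vertical above 0.4 rad).
It fails at once if the ink jar is moved by more than 25 mm or tipped (distance of ink from where it was at the start of the episode above 0.025 m or angle between ink's own z axis and vertical above 0.4 rad).
It fails at once if the red bottle is moved by more than 25 mm or tipped (distance of bottle_red from where it was at the start of the episode above 0.025 m or angle between bottle_red's own z axis and vertical above 0.4 rad).
It also fails if it takes over 72 s, if anything falls off the work surface, if the arm or the gripper's body presses on something with over 40 N, if the wrist force passes 120 N, or if a joint passes its speed limit or range.

## Working session

There is one attempt and no reset: what is moved stays moved. The work goes in short steps, Python scripts to look and compute and a tool call to move; the robot and the scene stay as the last step left them, time stands still between calls to the robot, and variables do not carry over. Pictures are saved under pics/ and viewed, at most 10 in all, crops included, and the job is handed in when it is done.

Besides the shell and the picture viewer there is one more tool, called after ">>>" as name(argument=value, ...) on one line, values as JSON. apply_moves: Moves the arm, as the interface text tells. Its arguments: {"type":"object","properties":{"dp":{"type":"array"},"twist":{"type":"array"},"fingers":{"type":"array"},"newtons":{"type":"number"}},"required":["dp","twist","fingers"]}

```bash
mkdir -p pics; ls
python3 - <<'E'
from bench import ctrl,get_image,calibration
import cv2
for n in("top","scene"):
    cv2.imwrite(f"pics/{n}0.png",get_image(n)[:,:,::-1]); print(n,calibration(n))
print(calibration("wrist"))
s=ctrl.get_state();print(s)
E
```

```text
pics
top {'fx': 465.4599613689502, 'fy': 465.4599613689502, 'cx': 274.69536090198926, 'cy': 207.2882685552033, 'eye': array([0.34526136, 0.04989094, 1.26125066]), 'attitude': array([ 0.12498914, -0.12138627, -1.54579498])}
scene {'fx': 412.8521156527593, 'fy': 412.8521156527593, 'cx': 277.5385475374895, 'cy': 211.73659179948262, 'eye': array([-0.05541659,  0.47052837,  0.89328324]), 'attitude': array([ 0.41594492, -0.79596071, -2.09363898])}
{'fx': 322.1128311238131, 'fy': 322.1128311238131, 'cx': 276.64486400223524, 'cy': 209.2227196346841, 'hand_eye': array([[ 1.79933987e-04,  9.61489794e-01,  2.74840579e-01,
         7.39325827e-02],
       [ 9.99999938e-01, -8.98924236e-05, -3.40209324e-04,
        -2.17823710e-04],
       [-3.02401708e-04,  2.74840623e-01, -9.61489751e-01,
        -1.62089046e-01],
       [ 0.00000000e+00,  0.00000000e+00,  0.00000000e+00,
         1.00000000e+00]])}
{'time': 0.1, 'joint_positions': array([ 1.11612092,  0.32172064, -0.07009227,  1.45153368,  0.02257999,
        1.37081856, -0.05690694]), 'qd': array([-0.00092997, -0.00123726,  0.00150159, -0.00355368,  0.0015571 ,
       -0.00029481,  0.00139965]), 'joint_torque': array([-1.07262229e-04, -4.92573059e+01, -4.05630218e-01, -3.13398242e+01,
       -6.41041668e-02,  3.94743495e-02,  1.00096520e-04]), 'position': array([ 0.29341025, -0.5794555 ,  0.22159898]), 'tool_rot': array([-3.05409805e+00, -7.29284719e-01,  7.26670232e-04]), 'ft_force': array([-0.33660587,  0.16538629, -0.23219492]), 'torque': array([-0.02139393,  0.01755596,  0.00274188]), 'grip_force': 0.0, 'grip_width': 1.00055913957154}
```

View pics/top0.png

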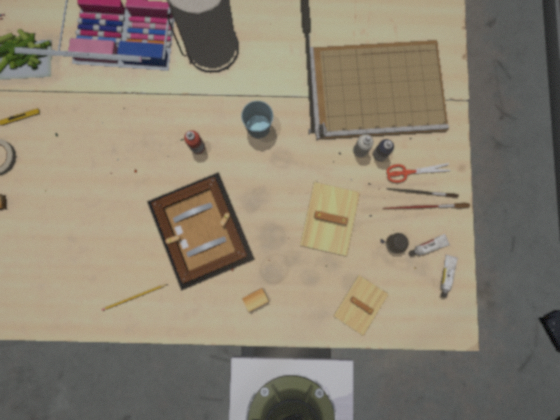

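View pics/scene0.png

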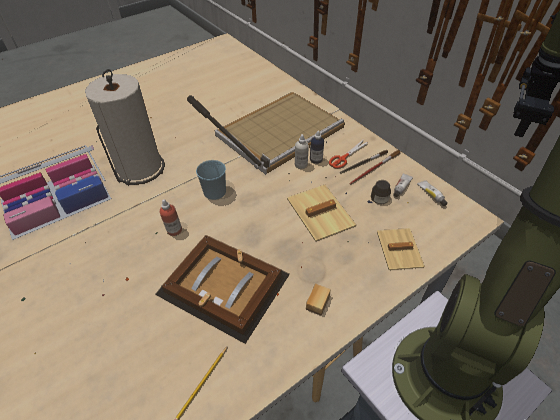

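The top view shows the frame around (200,231), with its buttons at (172,239) and (226,220). There are two boards: a larger one at (331,217) and a smaller one at (361,305). The board needed is the larger, (331,217). I'll confirm that and the buttons in one enlarged crop.

```bash
cat > h.py <<'E'
import numpy as np,cv2
from scipy.spatial.transform import Rotation as R
from bench import ctrl,get_image,calibration
def cam(n,s=None):
    c=calibration(n)
    if n=="wrist":
        H=np.array(c["hand_eye"]); Rt=R.from_rotvec(s["tool_rot"]).as_matrix()
        return c,Rt@H[:3,:3],Rt@H[:3,3]+s["position"]
    return c,R.from_rotvec(c["attitude"]).as_matrix(),np.array(c["eye"])
def onplane(k,uv,z):
    c,Rm,e=k; uv=np.atleast_2d(uv).astype(float)
    d=np.c_[(uv[:,0]-c["cx"])/c["fx"],-(uv[:,1]-c["cy"])/c["fy"],-np.ones(len(uv))]@Rm.T
    return e+d*((z-e[2])/d[:,2])[:,None]
def proj(k,P):
    c,Rm,e=k; q=(np.atleast_2d(P)-e)@Rm
    return np.c_[c["cx"]+c["fx"]*q[:,0]/-q[:,2],c["cy"]-c["fy"]*q[:,1]/-q[:,2]]
E
python3 - <<'E'
from h import *
im=cv2.imread("pics/top0.png"); c=im[165:345,140:400]
cv2.imwrite("pics/crop.png",cv2.resize(c,None,fx=3,fy=3,interpolation=cv2.INTER_CUBIC))
k=cam("top")
print(onplane(k,[[258,118],[192,140],[398,243],[331,217],[361,305],[200,231]],0).round(3))
E
```

```text
[[ 0.8    0.108  0.   ]
 [ 0.732  0.291  0.   ]
 [ 0.455 -0.281  0.   ]
 [ 0.522 -0.1    0.   ]
 [ 0.288 -0.18   0.   ]
 [ 0.476  0.257  0.   ]]
```

View pics/crop.png

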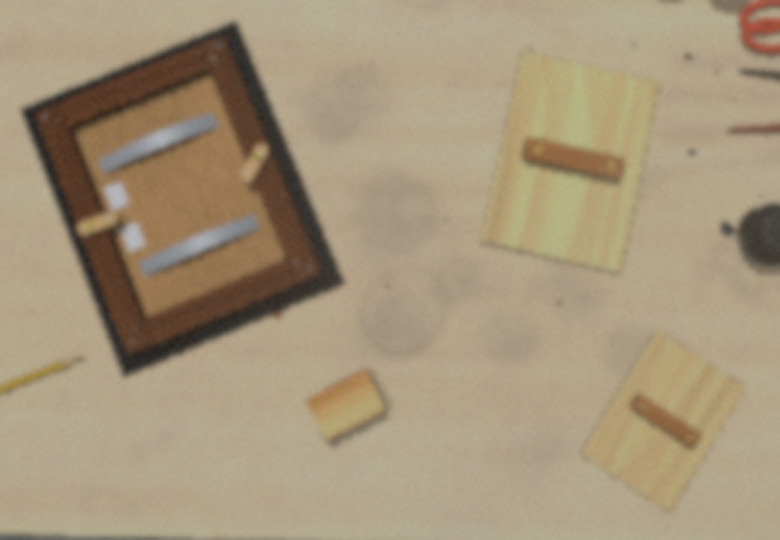

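The crop confirms it: the board at crop (571,161) is clearly the larger one. The left button, near crop (100,222), points straight across. The right button, at (256,163), sits diagonally at about 45°, so it isn't clear either.

Run:
```python
from h import *
k=cam("top"); o=np.array([140,165])
f=lambda p,z:onplane(k,(np.array(p)-1)/3+o,z)[:,:2]
m=f([[25,108],[235,25],[340,282],[127,373]],0)
b=f([[523,50],[657,80],[619,272],[484,242]],.006)
for q in(m,b):
    print(q.round(3).tolist(),q.mean(0).round(4),[np.linalg.norm(q[i]-q[(i+1)%4]).round(4) for i in range(4)],
     [np.arctan2(*(q[i]-q[j])[::-1]).round(3) for i,j in((0,3),(1,2))])
print(f([[78,229],[120,218],[263,148],[248,180],[256,163]],.038).round(4))
s=ctrl.get_state();Rt=R.from_rotvec(s["tool_rot"]).as_matrix();print(Rt.round(3))
```

```text
[[0.556, 0.404], [0.638, 0.214], [0.404, 0.11], [0.319, 0.298]] [0.4794 0.2565] [np.float64(0.2063), np.float64(0.2565), np.float64(0.2054), np.float64(0.2597)] [np.float64(0.421), np.float64(0.417)]
[[0.619, -0.052], [0.594, -0.175], [0.418, -0.139], [0.442, -0.018]] [ 0.5182 -0.096 ] [np.float64(0.1254), np.float64(0.1793), np.float64(0.1236), np.float64(0.1801)] [np.float64(-0.187), np.float64(-0.198)]
[[0.4433 0.3397]
 [0.4538 0.3034]
 [0.5185 0.1801]
 [0.4898 0.1923]
 [0.505  0.1858]]
[[ 0.892  0.452 -0.001]
 [ 0.452 -0.892  0.001]
 [-0.    -0.002 -1.   ]]
```

```bash
cat > plan.py <<'E'
# usage: plan.py x y z yaw(tool x) n  -> rows of dp and twist, tool kept pointing down
import sys,json
from h import *
def plan(p,yaw,n,s=None):
    s=s or ctrl.get_state(); P=np.array(s["position"]);Q=R.from_rotvec(s["tool_rot"])
    a=yaw/2; T=R.from_rotvec(np.pi*np.array([np.cos(a),np.sin(a),0]))
    dp=[];tw=[]
    for i in range(n):
        k=n-i; d=Q.inv().apply((np.array(p)-P)/k).round(4); w=((Q.inv()*T).as_rotvec()/k).round(4)
        P=P+Q.apply(d);Q=Q*R.from_rotvec(w);dp.append(d.tolist());tw.append(w.tolist())
    return dp,tw
if __name__=="__main__":
    *p,yaw,n=map(float,sys.argv[1:]); 
    d,t=plan(p,yaw,int(n)); print(json.dumps(d));print(json.dumps(t))
E
python3 plan.py .518 -.096 .26 1.38 13
```

```text
[[0.0322, -0.0254, -0.0029], [0.0339, -0.0231, -0.0029], [0.0354, -0.0206, -0.0029], [0.0368, -0.0181, -0.0029], [0.038, -0.0155, -0.0029], [0.039, -0.0128, -0.003], [0.0398, -0.01, -0.0029], [0.0404, -0.0072, -0.003], [0.0408, -0.0043, -0.003], [0.0409, -0.0015, -0.0029], [0.041, 0.0014, -0.003], [0.0408, 0.0043, -0.0029], [0.0403, 0.0071, -0.003]]
[[-0.0001, -0.0001, -0.0701], [-0.0001, -0.0001, -0.0701], [-0.0001, -0.0, -0.0701], [-0.0001, -0.0001, -0.0701], [-0.0001, -0.0001, -0.0701], [-0.0001, -0.0, -0.0701], [-0.0001, -0.0001, -0.0701], [-0.0002, -0.0, -0.0701], [-0.0001, -0.0001, -0.0701], [-0.0002, -0.0, -0.0701], [-0.0001, -0.0001, -0.0701], [-0.0002, -0.0, -0.0701], [-0.0001, -0.0001, -0.07]]
```

>>> apply_moves(dp=[[0.032,-0.025,-0.003],[0.034,-0.023,-0.003],[0.035,-0.021,-0.003],[0.037,-0.018,-0.003],[0.038,-0.016,-0.003],[0.039,-0.013,-0.003],[0.04,-0.01,-0.003],[0.04,-0.007,-0.003],[0.041,-0.004,-0.003],[0.041,-0.002,-0.003]], twist=[[0,0,-0.07],[0,0,-0.07],[0,0,-0.07],[0,0,-0.07],[0,0,-0.07],[0,0,-0.07],[0,0,-0.07],[0,0,-0.07],[0,0,-0.07],[0,0,-0.07]], fingers=[0,0,0,0,0,0,0,0,0,0])

```text
time: 1.1
position: [0.4661, -0.2061, 0.2524]
tool_rot: [-2.618, -1.737, 0.001]
ft_force: [0.2, -1.4, -0.3]
grip_width: 1.003
grip_force: 0.0
```

>>> apply_moves(dp=[[0.041,0.001,-0.003],[0.041,0.004,-0.003],[0.04,0.007,-0.003],[0,0,0],[0,0,0]], twist=[[0,0,-0.07],[0,0,-0.07],[0,0,-0.07],[0,0,0],[0,0,0]], fingers=[0,0,0,0,0])

```text
time: 1.6
position: [0.5171, -0.0953, 0.2612]
tool_rot: [-2.422, -2.001, 0.001]
ft_force: [-0.3, -1.0, -0.3]
grip_width: 0.997
grip_force: 0.0
```

```bash
python3 - <<'E'
from h import *
import pickle
s=ctrl.get_state();im=get_image("wrist")
cv2.imwrite("pics/w1.png",im[:,:,::-1]);pickle.dump(s,open("w1.pkl","wb"))
print(s["position"],s["tool_rot"],s["joint_positions"],proj(cam("wrist",s),[.518,-.096,.026]))
E
python3 plan.py .479 .2565 .26 1.99 10
```

```text
[ 0.51705724 -0.09531435  0.26121396] [-2.42179619e+00 -2.00074000e+00  1.21981624e-03] [ 0.64254515  0.06645149 -0.53236305  1.68203285  0.03458261  1.40309862
 -0.08449265] [[278.47672832 179.47204779]]
[[0.034, -0.0105, 0.0001], [0.0345, -0.0084, 0.0001], [0.035, -0.0062, 0.0001], [0.0353, -0.0041, 0.0001], [0.0355, -0.0019, 0.0001], [0.0355, 0.0003, 0.0001], [0.0355, 0.0024, 0.0001], [0.0352, 0.0046, 0.0001], [0.0349, 0.0067, 0.0001], [0.0344, 0.0089, 0.0]]
[[-0.0001, 0.0001, -0.0612], [-0.0001, 0.0, -0.0612], [-0.0001, 0.0, -0.0612], [-0.0001, 0.0001, -0.0612], [-0.0001, 0.0, -0.0612], [-0.0001, 0.0001, -0.0612], [-0.0002, 0.0, -0.0612], [-0.0001, 0.0001, -0.0612], [-0.0002, 0.0, -0.0611], [-0.0001, 0.0001, -0.0612]]
```

View pics/w1.png

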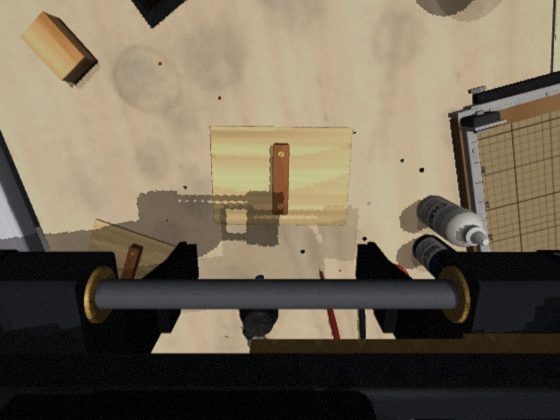

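The wrist view shows the large board with corners at (210,126), (353,127), (350,225) and (214,224). Its batten top runs from (274,144) to (287,214), centred near (280.5,179), which matches my prediction.

>>> apply_moves(dp=[[0.034,-0.01,0],[0.034,-0.008,0],[0.035,-0.006,0],[0.035,-0.004,0],[0.036,-0.002,0],[0.036,0,0],[0.036,0.002,0],[0.035,0.005,0],[0.035,0.007,0],[0.034,0.009,0]], twist=[[0,0,-0.061],[0,0,-0.061],[0,0,-0.061],[0,0,-0.061],[0,0,-0.061],[0,0,-0.061],[0,0,-0.061],[0,0,-0.061],[0,0,-0.061],[0,0,-0.061]], fingers=[1,1,1,1,1,1,1,1,1,1])

```text
time: 2.65
position: [0.4812, 0.2563, 0.2612]
tool_rot: [1.714, 2.632, -0.002]
ft_force: [-0.4, -0.0, 0.2]
grip_width: 0.171
grip_force: 0.0
```

>>> apply_moves(dp=[[0,0,0],[0,0,0],[0,0,0]], twist=[[0,0,0],[0,0,0],[0,0,0]], fingers=[1,1,1])

```text
time: 2.95
position: [0.4816, 0.2547, 0.261]
tool_rot: [1.717, 2.63, -0.002]
ft_force: [-0.1, -0.4, -0.3]
grip_width: 0.011
grip_force: 0.0
```

Run:
```python
from h import *
import pickle
k=cam("wrist",pickle.load(open("w1.pkl","rb")))
for uv,z in(([[210,126],[353,127],[350,225],[214,224]],.006),([[274,144],[288,144],[287,214],[273,214]],.026)):
    q=onplane(k,uv,z)[:,:2]; d=[q[(i+1)%4]-q[i] for i in range(4)]
    print(q.mean(0).round(4),[np.linalg.norm(v).round(4) for v in d],[np.arctan2(v[1],v[0]).round(3) for v in d])
s=ctrl.get_state();im=get_image("wrist")
cv2.imwrite("pics/w2.png",im[:,:,::-1]);pickle.dump(s,open("w2.pkl","wb"))
print(s["position"],s["tool_rot"],s["joint_positions"])
```

```text
[ 0.5221 -0.0973] [np.float64(0.1795), np.float64(0.1299), np.float64(0.1859), np.float64(0.1297)] [np.float64(-0.196), np.float64(-1.727), np.float64(2.944), np.float64(1.366)]
[ 0.5203 -0.0964] [np.float64(0.017), np.float64(0.0887), np.float64(0.018), np.float64(0.0887)] [np.float64(-0.19), np.float64(-1.765), np.float64(2.952), np.float64(1.364)]
[0.48156431 0.25474487 0.26104973] [ 1.71747213e+00  2.62984960e+00 -2.43817495e-03] [ 0.25424081  0.15325693 -0.86844388  1.63064949  0.11940697  1.41381356
 -0.21354415]
```

View pics/w2.png

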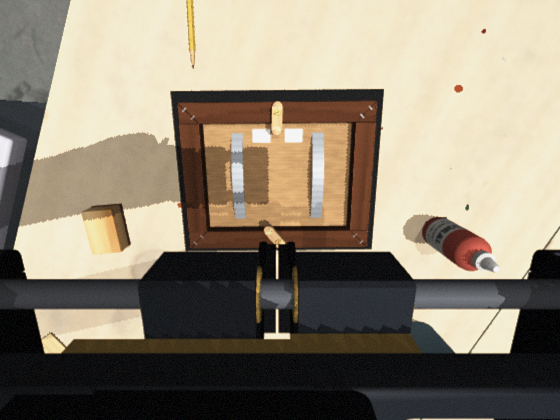

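The frame sits squarely in the wrist view, with outer corners near (179,102), (379,100), (371,248) and (187,249). The left button runs (278,103)→(276,136), across the opening. The right button runs (283,242)→(267,229), diagonal.

Run:
```python
from h import *
import pickle
k=cam("wrist",pickle.load(open("w2.pkl","rb")))
im=cv2.imread("pics/w2.png")
for n,uv,z in(("outer",[[179,102],[379,100],[371,248],[187,249]],.03),("mat",[[171,92],[384,89],[371,248],[187,249]],0),("open",[[203,123],[353,122],[349,227],[206,228]],.03)):
    q=onplane(k,uv,z)[:,:2]; d=[q[(i+1)%4]-q[i] for i in range(4)]
    print(n,q.mean(0).round(4),[np.linalg.norm(v).round(4) for v in d],[np.arctan2(v[1],v[0]).round(3) for v in d])
q=onplane(k,[[278,103],[276,136],[284,243],[266,228]],.038)[:,:2];print(q.round(4))
print(np.linalg.norm(q[0]-q[1]),np.linalg.norm(q[2]-q[3]))
# overlay check of model
c=np.array([.479,.2565]);a=.419
def W(x,y,z):return [c[0]+x*np.cos(a)-y*np.sin(a),c[1]+x*np.sin(a)+y*np.cos(a),z]
print(proj(k,[W(-.1165,.0915,.03),W(.1165,.0915,.03),W(-.0925,.0675,.03),W(.0925,.0675,.03),W(.0925,-.0675,.03),W(-.0925,-.0675,.03),W(0,.0795,.038),W(0,-.0795,.038)]).round(1))
```

```text
outer [0.4824 0.256 ] [np.float64(0.2316), np.float64(0.1847), np.float64(0.2422), np.float64(0.1839)] [np.float64(0.423), np.float64(-1.126), np.float64(-2.722), np.float64(1.958)]
mat [0.4816 0.2561] [np.float64(0.2632), np.float64(0.2115), np.float64(0.2607), np.float64(0.2096)] [np.float64(0.427), np.float64(-1.152), np.float64(-2.722), np.float64(2.002)]
open [0.48   0.2578] [np.float64(0.1768), np.float64(0.1308), np.float64(0.1846), np.float64(0.1311)] [np.float64(0.42), np.float64(-1.131), np.float64(-2.72), np.float64(1.951)]
[[0.4452 0.3375]
 [0.4578 0.3031]
 [0.5211 0.1844]
 [0.4919 0.1939]]
0.03668788271519947 0.030649805916282486
[[175.5 100.4]
 [376.9  99.4]
 [197.7 121.8]
 [354.8 121. ]
 [348.4 229.2]
 [205.3 229.9]
 [276.2 110.6]
 [276.9 240.5]]
```

>>> apply_moves(dp=[[0.03,0.014,0.04],[0.029,0.014,0.045],[0,0,0.045],[0,0,0.045],[0,0,0.03],[0,0,0.015],[0,0,0.006],[0,0,0],[0,0,0]], twist=[[0,0,-0.008],[0,0,0],[0,0,0],[0,0,0],[0,0,0],[0,0,0],[0,0,0],[0,0,0],[0,0,0]], fingers=[1,1,1,1,1,1,1,1,1])

```text
time: 3.9
position: [0.4832, 0.3188, 0.0431]
tool_rot: [1.702, 2.639, 0.004]
ft_force: [-0.7, -0.3, 0.2]
grip_width: 0.008
grip_force: 0.0
```

```bash
cat > fr.py <<'E'
from h import *
s=ctrl.get_state();d=s["position"][:2]-np.array([.4805,.2573]);a=.421
print("frame xy mm",(1e3*d@np.array([[np.cos(a),-np.sin(a)],[np.sin(a),np.cos(a)]])).round(1),"z",s["position"][2].round(4),"R",R.from_rotvec(s["tool_rot"]).as_matrix().round(4).tolist(),s["ft_force"].round(1))
E
python3 fr.py
```

```text
frame xy mm [27.7 55. ] z 0.0431 R [[-0.4125, 0.9109, 0.0027], [0.9109, 0.4125, 0.0012], [-0.0, 0.0029, -1.0]] [-0.7 -0.3  0.2]
```

>>> apply_moves(dp=[[0.001,0,0.006],[0,0,0.004],[0,-0.006,0],[0,-0.006,0],[0,-0.006,0],[0,-0.006,0],[0,-0.006,0],[0,-0.003,0],[0.004,0,0],[0.003,0,0]], twist=[[0,0,0],[0,0,0],[0,0,0],[0,0,0],[0,0,0],[0,0,0],[0,0,0],[0,0,0],[0,0,0],[0,0,0]], fingers=[1,1,1,1,1,1,1,1,1,1])

```text
time: 4.9
position: [0.4474, 0.3097, 0.0307]
tool_rot: [1.702, 2.64, -0.009]
ft_force: [1.2, -11.2, 4.6]
grip_width: 0.004
grip_force: 5.5
```

>>> apply_moves(dp=[[0,0,0],[0,0,0]], twist=[[0,0,0],[0,0,0]], fingers=[1,1])

```text
time: 5.1
position: [0.4477, 0.3096, 0.0307]
tool_rot: [1.702, 2.64, -0.009]
ft_force: [-0.0, -7.0, 4.0]
grip_width: 0.001
grip_force: 3.1
```

```bash
python3 fr.py
```

```text
frame xy mm [-8.6 61.1] z 0.0307 R [[-0.4127, 0.9108, -0.0026], [0.9108, 0.4127, -0.0051], [-0.0036, -0.0045, -1.0]] [-0. -7.  4.]
```

>>> apply_moves(dp=[[-0.006,0,-0.004],[-0.01,0.006,-0.015],[-0.03,0.01,0],[-0.035,0.01,0],[-0.03,0.01,0],[-0.005,0.001,0],[0,0,0.004],[0,0,0],[0,0,0]], twist=[[0,0,0],[0,0,0],[0,0,0],[0,0,0],[0,0,0],[0,0,0],[0,0,0],[0,0,0],[0,0,0]], fingers=[1,1,1,1,1,1,1,1,1])

```text
time: 6.0
position: [0.5287, 0.2236, 0.0462]
tool_rot: [-1.697, -2.642, -0.0]
ft_force: [-0.1, 0.8, 0.8]
grip_width: 0.005
grip_force: 0.0
```

```bash
python3 fr.py
python3 - <<'E'
from h import *
import pickle
s=ctrl.get_state();im=get_image("wrist")
cv2.imwrite("pics/w3.png",im[:,:,::-1]);pickle.dump(s,open("w3.pkl","wb"))
E
```

```text
frame xy mm [ 30.2 -50.4] z 0.0462 R [[-0.416, 0.9093, -0.0009], [0.9093, 0.416, 0.0009], [0.0011, -0.0005, -1.0]] [-0.1  0.8  0.8]
```

View pics/w3.png

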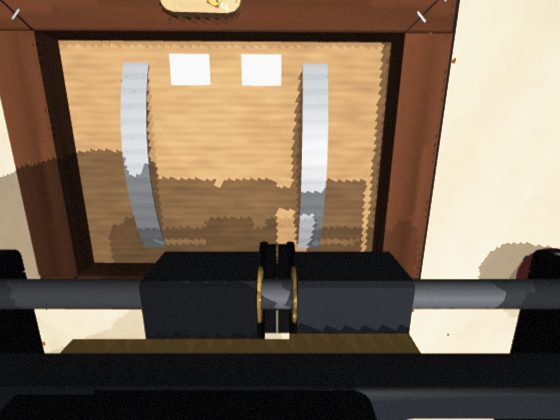

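The picture shows the left button lying flat along its side at the top, with its screw near (215,3). It's clear of the opening, so next I sweep the right one.

>>> apply_moves(dp=[[-0.006,0,0.007],[0,0,0.006],[0,-0.006,0],[0,-0.006,0],[0,-0.006,0],[0,-0.006,0],[0,-0.006,0],[0,-0.006,0],[-0.004,0,0],[-0.003,0,0]], twist=[[0,0,0],[0,0,0],[0,0,0],[0,0,0],[0,0,0],[0,0,0],[0,0,0],[0,0,0],[0,0,0],[0,0,0]], fingers=[1,1,1,1,1,1,1,1,1,1])

```text
time: 7.05
position: [0.5003, 0.1955, 0.0329]
tool_rot: [-1.699, -2.638, 0.004]
ft_force: [-7.8, 8.8, 4.1]
grip_width: 0.003
grip_force: 5.5
```

```bash
python3 fr.py
python3 - <<'E'
from h import *
import pickle
k=cam("wrist",pickle.load(open("w3.pkl","rb")))
q=onplane(k,[[58,38],[404,34]],.03)[:,:2]
a=.421;M=np.array([[np.cos(a),-np.sin(a)],[np.sin(a),np.cos(a)]])
print(1e3*(q-[.4805,.2573])@M)
E
```

```text
frame xy mm [ -7.2 -64.5] z 0.0329 R [[-0.4135, 0.9105, -0.0045], [0.9105, 0.4135, 0.0002], [0.0021, -0.004, -1.0]] [-7.8  8.8  4.1]
[[-81.46210535  62.19318596]
 [ 91.31723302  65.43048405]]
```

>>> apply_moves(dp=[[0.006,0,-0.003],[0,0.002,-0.03],[-0.01,0.003,-0.045],[-0.01,0.002,-0.045],[-0.01,0,-0.045],[-0.01,0,-0.045],[-0.01,0,-0.02],[0,0,0],[0,0,0],[0,0,0]], twist=[[0,0,0],[0,0,0],[0,0,0],[0,0,0],[0,0,0],[0,0,0],[0,0,0],[0,0,0],[0,0,0],[0,0,0]], fingers=[1,1,1,1,0,0,0,0,0,0])

```text
time: 8.05
position: [0.5264, 0.1575, 0.2648]
tool_rot: [-1.7, -2.64, 0.004]
ft_force: [0.1, 0.1, -0.6]
grip_width: 0.464
grip_force: 0.0
```

```bash
python3 fr.py
python3 - <<'E'
from h import *
import pickle
s=ctrl.get_state();im=get_image("wrist")[:,:,::-1];pickle.dump(s,open("w4.pkl","wb"));cv2.imwrite("pics/w4.png",im)
k=cam("wrist",s); c=np.array([.4805,.2573]);a=.421
M=np.array([[np.cos(a),np.sin(a)],[-np.sin(a),np.cos(a)]])
W=lambda x,y,z=.03:np.r_[c+np.array([x,y])@M,z]
q=proj(k,[W(x,y) for x,y in((-.0925,-.0675),(.0925,-.0675),(.0925,.0675),(-.0925,.0675))])
b=proj(k,[W(0,-.0795,.038),W(0,.0795,.038)])
print(q.round(1),b.round(1)); lo=np.floor(q.min(0)-35).astype(int).clip(0);hi=(q.max(0)+35).astype(int)
f=3;cr=cv2.resize(im[lo[1]:hi[1],lo[0]:hi[0]],None,fx=f,fy=f,interpolation=cv2.INTER_CUBIC)
for p in q: cv2.circle(cr,tuple(((p-lo+.5)*f).astype(int)),4,(0,255,0),1)
print(lo,cr.shape);cv2.imwrite("pics/w4c.png",cr)
E
```

```text
frame xy mm [   1.1 -109.8] z 0.2648 R [[-0.4135, 0.9105, -0.0027], [0.9105, 0.4135, -0.0009], [0.0003, -0.0029, -1.0]] [ 0.1  0.1 -0.6]
[[201.3 145. ]
 [353.8 145.9]
 [362.6  21. ]
 [194.1  20. ]] [[277.5 156.2]
 [278.5   5.7]]
[159   0] (540, 714, 3)
```

View pics/w4c.png

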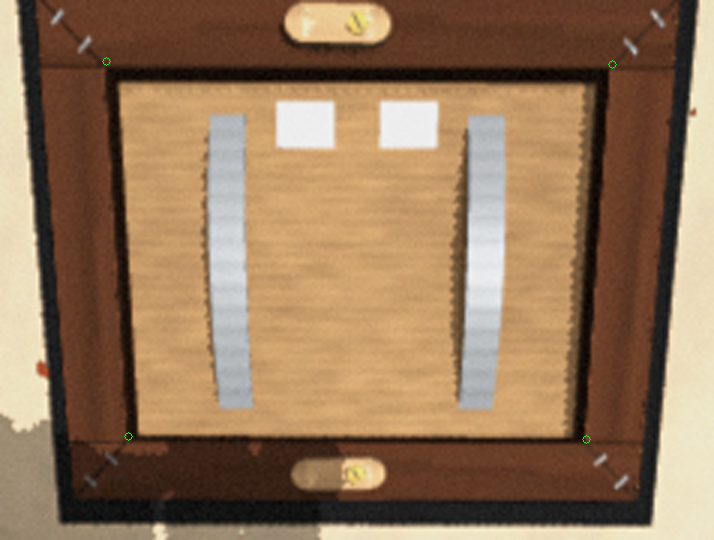

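Both buttons now lie along the frame sides, with screws at crop (357,22) and (356,474). The opening corners are at (108,68), (608,68), (587,438) and (128,437). That puts the frame centre at about (0.4806, 0.2559) with yaw 0.421.

```bash
python3 plan.py .5205 -.0966 .10 1.376 10
```

```text
[[-0.0229, -0.011, 0.0165], [-0.0236, -0.0096, 0.0165], [-0.0241, -0.0081, 0.0165], [-0.0246, -0.0066, 0.0165], [-0.0249, -0.005, 0.0165], [-0.0252, -0.0035, 0.0165], [-0.0253, -0.0019, 0.0165], [-0.0254, -0.0004, 0.0164], [-0.0254, 0.0012, 0.0165], [-0.0253, 0.0029, 0.0164]]
[[-0.0003, 0.0, 0.0621], [-0.0003, 0.0001, 0.0622], [-0.0003, 0.0, 0.0621], [-0.0003, 0.0001, 0.0622], [-0.0003, 0.0, 0.0621], [-0.0003, 0.0001, 0.0622], [-0.0003, 0.0, 0.0621], [-0.0003, 0.0001, 0.0622], [-0.0003, 0.0, 0.0621], [-0.0003, 0.0001, 0.0622]]
```

>>> apply_moves(dp=[[-0.023,-0.011,0.0165],[-0.024,-0.01,0.0165],[-0.024,-0.008,0.0165],[-0.025,-0.007,0.0165],[-0.025,-0.005,0.0165],[-0.025,-0.003,0.0165],[-0.025,-0.002,0.0165],[-0.025,0,0.0165],[-0.025,0.001,0.0165],[-0.025,0.003,0.0165]], twist=[[-0.003,0,0.062],[0,0,0.062],[0,0,0.062],[0,0,0.062],[0,0,0.062],[0,0,0.062],[0,0,0.062],[0,0,0.062],[0,0,0.062],[0,0,0.062]], fingers=[0,0,0,0,0,0,0,0,0,0])

```text
time: 9.1
position: [0.5214, -0.096, 0.0992]
tool_rot: [-2.427, -1.994, -0.002]
ft_force: [-0.6, -0.0, 0.8]
grip_width: 0.999
grip_force: 0.0
```

>>> apply_moves(dp=[[0,0,0.02],[0,0,0],[0,0,0]], twist=[[0,0,0],[0,0,0],[0,0,0]], fingers=[0,0,0])

```text
time: 9.4
position: [0.522, -0.0945, 0.0805]
tool_rot: [-2.424, -1.997, -0.003]
ft_force: [-0.1, 0.1, -0.0]
grip_width: 1.002
grip_force: 0.0
```

```bash
python3 plan.py .5205 -.0966 .0085 1.376 4;python3 - <<'E'
from h import *
s=ctrl.get_state();print(s["position"],s["ft_force"],R.from_rotvec(s["tool_rot"]).as_matrix()[:,2])
E
```

```text
[[-0.0006, -0.0003, 0.018], [-0.0006, -0.0003, 0.018], [-0.0006, -0.0002, 0.018], [-0.0006, -0.0003, 0.018]]
[[0.0001, -0.0006, 0.0006], [0.0001, -0.0006, 0.0006], [0.0001, -0.0006, 0.0006], [0.0001, -0.0006, 0.0006]]
[ 0.52197496 -0.09450697  0.08049535] [-0.1047503   0.05164663 -0.01860964] [ 9.04913233e-04  2.28137676e-03 -9.99996988e-01]
```

>>> apply_moves(dp=[[-0.001,0,0.018],[-0.001,0,0.018],[0,-0.001,0.018],[0,0,0.012],[0,0,0.005],[0,0,0],[0,0,0],[0,0,0],[0,0,0],[0,0,0]], twist=[[0,-0.001,0.001],[0,-0.001,0.001],[0,0,0],[0,0,0],[0,0,0],[0,0,0],[0,0,0],[0,0,0],[0,0,0],[0,0,0]], fingers=[0,0,0,0,0,1,1,1,1,1], newtons=20)

```text
time: 10.4
position: [0.5217, -0.0976, 0.0105]
tool_rot: [2.426, 1.992, 0.003]
ft_force: [-0.3, 0.6, 0.1]
grip_width: 0.628
grip_force: 0.0
```

>>> apply_moves(dp=[[0,0,0],[0,0,0],[0,0,0],[0,0,0],[0,0,0]], twist=[[0,0,0],[0,0,0],[0,0,0],[0,0,0],[0,0,0]], fingers=[1,1,1,1,1], newtons=45)

```text
time: 10.9
position: [0.5214, -0.0975, 0.0101]
tool_rot: [2.427, 1.992, 0.002]
ft_force: [0.8, 0.5, -0.0]
grip_width: 0.226
grip_force: 45.0
```

Grip width is 19.7 mm, matching the batten. Lifting and carrying over.

>>> apply_moves(dp=[[0,0,-0.01],[0,0,-0.03],[0,0,-0.04],[0,0,-0.03],[0,0,0]], twist=[[0,0,0],[0,0,0],[0,0,0],[0,0,0],[0,0,0]], fingers=[1,1,1,1,1])

```text
time: 11.4
position: [0.5245, -0.0977, 0.1252]
tool_rot: [2.42, 1.987, 0.01]
ft_force: [0.9, -0.2, -1.6]
grip_width: 0.224
grip_force: 45.0
```

```bash
python3 plan.py .4811 .2556 .10 1.992 14; python3 -c "
from h import *;print(ctrl.get_state()['ft_force'],ctrl.get_state()['torque'])"
```

```text
[[0.0242, -0.008, 0.0017], [0.0245, -0.0069, 0.0017], [0.0248, -0.0058, 0.0017], [0.025, -0.0047, 0.0017], [0.0252, -0.0036, 0.0017], [0.0253, -0.0025, 0.0017], [0.0254, -0.0014, 0.0018], [0.0254, -0.0003, 0.0018], [0.0254, 0.0009, 0.0018], [0.0253, 0.002, 0.0018], [0.0252, 0.0031, 0.0018], [0.0251, 0.0042, 0.0018], [0.0248, 0.0053, 0.0017], [0.0246, 0.0064, 0.0018]]
[[0.0008, 0.0004, -0.0441], [0.0008, 0.0003, -0.0441], [0.0008, 0.0004, -0.0441], [0.0008, 0.0003, -0.0441], [0.0007, 0.0003, -0.0441], [0.0007, 0.0004, -0.0441], [0.0008, 0.0003, -0.0441], [0.0007, 0.0004, -0.0441], [0.0008, 0.0003, -0.044], [0.0007, 0.0004, -0.0441], [0.0008, 0.0003, -0.044], [0.0007, 0.0004, -0.0441], [0.0008, 0.0003, -0.044], [0.0007, 0.0004, -0.0441]]
[ 0.92628068 -0.22011865 -1.56952959] [ 0.01461972 -0.08765339 -0.028815  ]
```

>>> apply_moves(dp=[[0.024,-0.008,0.002],[0.024,-0.007,0.002],[0.025,-0.006,0.002],[0.025,-0.005,0.002],[0.025,-0.004,0.002],[0.025,-0.002,0.002],[0.025,-0.001,0.002],[0.025,0,0.002],[0.025,0.001,0.002],[0.025,0.002,0.002]], twist=[[0,0,-0.044],[0,0,-0.044],[0,0,-0.044],[0,0,-0.044],[0,0,-0.044],[0,0,-0.044],[0,0,-0.044],[0,0,-0.044],[0,0,-0.044],[0,0,-0.044]], fingers=[1,1,1,1,1,1,1,1,1,1])

```text
time: 12.4
position: [0.4901, 0.1551, 0.0996]
tool_rot: [1.928, 2.477, 0.002]
ft_force: [0.7, 0.7, -1.6]
grip_width: 0.225
grip_force: 45.0
```

>>> apply_moves(dp=[[0.025,0.003,0.002],[0.025,0.004,0.002],[0.025,0.005,0.002],[0.024,0.006,0.002],[0,0,0],[0,0,0]], twist=[[0,0,-0.044],[0,0,-0.044],[0,0,-0.044],[0,0,-0.044],[0,0,0],[0,0,0]], fingers=[1,1,1,1,1,1])

```text
time: 13.0
position: [0.4768, 0.254, 0.0914]
tool_rot: [1.705, 2.637, 0.0]
ft_force: [0.5, -0.4, -1.4]
grip_width: 0.222
grip_force: 45.0
```

```bash
python3 plan.py .4811 .2556 .053 1.992 3
python3 - <<'E'
from h import *
import pickle
s=ctrl.get_state();im=get_image("wrist")[:,:,::-1];pickle.dump(s,open("w5.pkl","wb"));cv2.imwrite("pics/w5.png",im)
print(s["position"],s["ft_force"])
E
```

```text
[[-0.0001, 0.0015, 0.0128], [-0.0001, 0.0015, 0.0128], [-0.0001, 0.0016, 0.0128]]
[[0.0004, 0.0005, 0.0006], [0.0004, 0.0005, 0.0006], [0.0005, 0.0004, 0.0005]]
[0.47677592 0.25397453 0.09141397] [ 0.50068208 -0.41837374 -1.35272849]
```

View pics/w5.png

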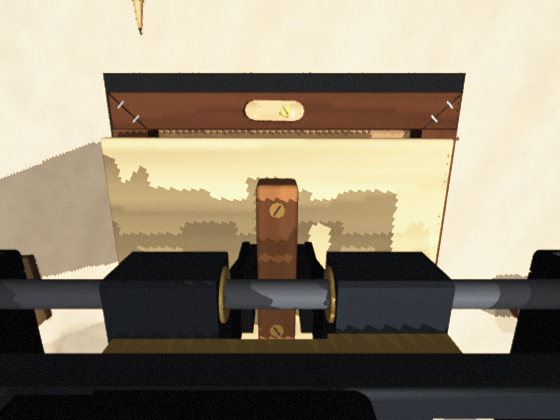

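The held board's far edge runs (102,138)→(455,138), square to the frame. The corner nails are at (120,104), (449,104), (136,119) and (433,119), and the left button's screw is at (285,111). The board needs about 4.5 mm along tool y, which agrees with the plan.

Run:
```python
from h import *
import pickle
s=pickle.load(open("w5.pkl","rb"));k=cam("wrist",s);Rt=R.from_rotvec(s["tool_rot"]).as_matrix()
t=lambda uv,z:(1e3*(onplane(k,uv,z)-s["position"])@Rt)[:,:2].round(1)
print("edge",t([[102,138],[455,138]],s["position"][2]-.0101+.006).tolist())
print("screw",t([[285,111]],.038),"nails",t([[120,104],[449,104],[136,119],[433,119]],.03).tolist(),"frame edge",t([[160,129],[410,129]],.03).tolist())
```

```text
edge [[65.4, -89.5], [65.4, 88.6]]
screw [[79.2  3.9]] nails [[83.7, -104.7], [83.8, 112.4], [74.2, -95.3], [74.3, 103.1]] frame edge [[67.8, -79.9], [67.8, 88.5]]
```

>>> apply_moves(dp=[[0,0.002,0.012],[0,0.0024,0.015],[-0.0004,0,0.012],[0,0,0.008],[0,0,0],[0,0,0]], twist=[[0.001,0.001,0.001],[0,0,0],[0,0,0],[0,0,0],[0,0,0],[0,0,0]], fingers=[1,1,1,1,1,1])

```text
time: 13.65
position: [0.4817, 0.2541, 0.0445]
tool_rot: [1.71, 2.634, 0.0]
ft_force: [-0.1, 0.2, -0.9]
grip_width: 0.221
grip_force: 45.0
```

```bash
python3 - <<'E'
from h import *
import pickle
s0=pickle.load(open("w5.pkl","rb"));s=ctrl.get_state();R0=R.from_rotvec(s0["tool_rot"]).as_matrix()
print("moved in w5 tool axes mm",(1e3*(s["position"]-s0["position"])@R0).round(2),s["position"],s["ft_force"])
E
python3 plan.py .4811 .2556 .040 1.992 1
```

```text
moved in w5 tool axes mm [-1.84  4.45 46.96] [0.48166801 0.25408914 0.04446623] [-0.05965663  0.24929095 -0.94511335]
[[0.0016, 0.0001, 0.0045]]
[[0.0004, 0.0005, -0.0021]]
```

>>> apply_moves(dp=[[0.0014,0,0],[0,0,0.002],[0,0,0.002],[0,0,0.0015],[0,0,0]], twist=[[0.0004,0.0005,-0.002],[0,0,0],[0,0,0],[0,0,0],[0,0,0]], fingers=[1,1,1,1,1])

```text
time: 14.15
position: [0.4811, 0.2552, 0.039]
tool_rot: [1.708, 2.636, -0.0]
ft_force: [-0.2, 1.0, -1.3]
grip_width: 0.23
grip_force: 45.0
```

```bash
cat > st.py <<'E'
from h import *
import pickle
s0=pickle.load(open("w5.pkl","rb"));s=ctrl.get_state();R0=R.from_rotvec(s0["tool_rot"]).as_matrix()
print("moved mm",(1e3*(s["position"]-s0["position"])@R0).round(2),"z",s["position"][2].round(4),s["ft_force"].round(1),s["torque"].round(2),"toolz",R.from_rotvec(s["tool_rot"]).as_matrix()[:,2].round(4),s["grip_force"])
E
python3 st.py
```

```text
moved mm [-0.62  4.36 52.46] z 0.039 [-0.2  1.  -1.3] [-0.03 -0.12 -0.  ] toolz [ 2.e-04 -3.e-04 -1.e+00] 44.986122250556946
```

>>> apply_moves(dp=[[0,0,0.001],[0,0,0.001],[0,0,0.001],[0,0,0.001],[0,0,0]], twist=[[0,0,0],[0,0,0],[0,0,0],[0,0,0],[0,0,0]], fingers=[1,1,1,1,1])

```text
time: 14.65
position: [0.4813, 0.2554, 0.0355]
tool_rot: [1.708, 2.636, 0.0]
ft_force: [-2.3, -1.0, 3.9]
grip_width: 0.224
grip_force: 45.0
```

```bash
python3 st.py
```

```text
moved mm [-0.53  4.66 55.93] z 0.0355 [-2.3 -1.   3.9] [-0.24  0.15  0.  ] toolz [ 7.e-04 -3.e-04 -1.e+00] 44.989022612571716
```

>>> apply_moves(dp=[[0,-0.0007,0.001],[0,0,0.001],[0,0,0.001],[0,0,0.0005],[0,0,0],[0,0,0]], twist=[[0,0,0],[0,0,0],[0,0,0],[0,0,0],[0,0,0],[0,0,0]], fingers=[1,1,1,1,1,1])

```text
time: 15.25
position: [0.4813, 0.2553, 0.0328]
tool_rot: [1.707, 2.635, 0.002]
ft_force: [-2.0, -1.1, 9.3]
grip_width: 0.223
grip_force: 45.0
```

```bash
python3 st.py
```

```text
moved mm [-0.56  4.65 58.61] z 0.0328 [-2.  -1.1  9.3] [-0.35  0.3   0.04] toolz [ 0.002 -0.    -1.   ] 44.99360918998718
```

>>> apply_moves(dp=[[0,0,0.0008],[0,0,0.0004],[0,0,0],[0,0,0],[0,0,0]], twist=[[0,0,0],[0,0,0],[0,0,0],[0,0,0],[0,0,0]], fingers=[1,1,1,1,1])

```text
time: 15.75
position: [0.4813, 0.2554, 0.0319]
tool_rot: [1.707, 2.635, 0.001]
ft_force: [-2.4, -1.9, 11.6]
grip_width: 0.224
grip_force: 45.0
```

```bash
python3 st.py;python3 - <<'E'
from h import *
cv2.imwrite("pics/w6.png",get_image("wrist")[:,:,::-1])
E
python3 st.py
```

```text
moved mm [-0.51  4.66 59.54] z 0.0319 [-2.4 -1.9 11.6] [-0.48  0.46  0.  ] toolz [ 2.e-03 -2.e-04 -1.e+00] 44.995513558387756
moved mm [-0.52  4.65 59.55] z 0.0319 [-2.7 -1.3 11.2] [-0.47  0.49  0.02] toolz [ 2.e-03 -2.e-04 -1.e+00] 44.99548316001892
```

View pics/w6.png

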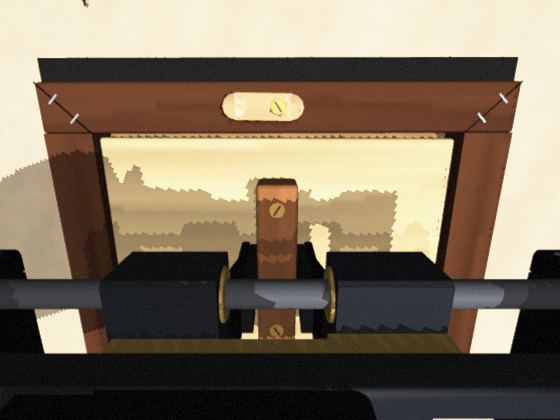

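The board sits inside the opening, with its far edge level at row 138, just as when it was first held. The left button is clear, and pushing force plus the board's weight comes to about 12.8 N on the springs. Handing in.

```bash
python3 -c "
from bench import ctrl;print(ctrl.close_job())"
```

```text
the job is handed in; nothing more can be done
None
```

I handed the job in with the larger board held level in the rebate, its back about 2 mm below the frame's, at roughly 12.8 N on the springs; both buttons are swung clear and the cup, ink jar and red bottle were left alone (no verdict came back).

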